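# Clear out the empty pots and keep their caps

## Robot

A 6-joint arm with a two-finger parallel gripper is mounted at the origin on the work surface. World frame = base frame: x ahead of the robot, y to its left, z up, the work surface at z = 0. Lengths are in mm, angles in rad, forces in N, time in s.
With the tool pointing down it reaches from about 375 to 975 mm from the base axis. Payload 3.8 kg.
Tool frame: the origin (TCP) lies midway between the tips of the shut fingers; the grasp point (between the pads) lies 19 mm behind it; z points along the fingers, y is the line along which they close (so a half turn about z gives the same grasp; the last joint's range is limited). The gripper opens to 88 mm and grips with 3 to 60 N. Pads are 18 mm wide; open, the fingers measure 123 mm over their backs; the gripper's body (75 mm by 187 mm) begins 45 mm behind the grasp point.
Start: joints at [-1.292, 0.264, 1.604, -0, 1.274, -0.037], TCP at [209.634, -641.616, 238.706] pointing down, gripper open.
Joint ranges: [-2.63, 2.63], [-0.94, 2.18], [0.31, 2.57], [-1.31, 4.45], [0, 2.66], [-2.55, 2.55]. Speed limits (rad/s): [2.57, 2.57, 3.14, 3.14, 3.14, 3.14].

## Interface

Orientations are given as a unit quaternion [x, y, z, w].
In Python, from bench import observe, camera, sign_off, masks_of gives the robot as it stands. The module is installed in compiled form; this text tells all that it offers.
- The arm moves only by the tool play_rows, never from a script. Its argument "steps" is a list of rows, each an object with "slide": the shift along the world's x, y, z as a fraction of full scale, a list of three; "angular": the turn, a rotation vector about the world's x, y, z as a fraction of full scale, a list of three. A call has 1 to 20 rows; each row is the pose to reach, as a shift and turn from the pose commanded when the call began; what a row does not reach only later rows make up. Full scale, the value 1, is 60 cm for a shift and 90 degrees for a turn. A row lasts 1/8 s, in which the tool goes at most 62.5 mm and 10.7 degrees, less where a joint would pass 70% of its speed; a pose out of reach is approached as far as the arm can. A call with a number of a shift or a turn outside -1 to 1 is refused whole. A call with a gripper value outside its range is refused whole. "hand" is the opening, from 0 (shut) to 1 (fully open), set as the call begins (left out, the last holds). The fingers move at their own pace and stop on an object; the grip force is fixed at half the most. Time passes only in rows, so rows that repeat a pose let the fingers close. It gives the time, the measured TCP pose, the force, the opening and the grip force at its end, in the units of the state.
- observe(): the state, without advancing time (a new reading comes with each control period).
- camera(name): name is "scene" or "side" or "wrist"; returns a dict with "image" (384x512x3 uint8, red, green, blue), "K" (3x3 intrinsics, pixels), "R" (3x3) and "t" (3): a world point X has camera coordinates R X + t. Camera axes: x right, y down, z forward; pixel columns grow to the right and rows downward; lengths in mm; the calibration is good to about 2 mm. A picture is of the moment at which its call begins. There is no depth.
- sign_off(): hands the job in; it is judged then, once.
Trained networks look in a picture, given as the dict that the camera call returned (one of the last four; its "shot" number tells which), for a name from the list of things; names that differ only in an ending like _2 or _b are one class to them, and where a whole thing is asked for, a point or a joint stands for the part that bears it (a point fixed in the world has none). Each returns a list of dicts, best first, with "confidence" (0 to 1); they miss things now and then, are a little off and sometimes report something else, mostly with a low value. They report only what shows in the picture. A call takes as long as a camera call.
- masks_of(picture, name): "pixels" (384x512 bool, what is visible of it) and "point" ([column, row] in pixels, amid what is visible of it).
The state is a dict: "clock": time; "joints": joint angles; "qd": joint speeds; "tau": joint torques, N m; "position": TCP position; "tcp_rot": TCP orientation; "ft_force": force on the tool from outside, world axes, zero at the start; "wrist_torque": the same for the moment, N m; "gripper_width": opening from 0.0 (shut) to 1.0 (fully open); "grip_force": force on a finger pad.
Only numpy, scipy, OpenCV 4.12 (cv2) and the standard library are available. Lean on these libraries where they do the work, as an engineer would, in place of code of your own. Each camera call takes 0.05 s, during which the arm holds its last target. There are 200 camera calls.

## Task

Clear the empty square glass pots off the cork board: lift the loose cap off every pot that still has one and lay each cap flat in a compartment of its own in the wooden tray (either way up), put all the square pots inside the aluminium tin, and when that is done shut the tin's lid fully. Leave the sealed round varnish jar, the pin vice and the orange painting handle where they are.

Things in the scene. Friction and masses are not known exactly. Their poses are not given: they have to be found in the camera images.
- board: cork board, 300 x 300 x 8 mm, fixed to the worktop; the pots stand on it. Five low black miniature bases (4 mm high) are glued along its +x edge. Origin: centre of its underside; top at z = 8 mm
- pot1: small empty square amber glass pot, body 36 x 36 x 38 mm with a round neck 24 mm across and 10 mm high on top (48 mm in all), 90 g. Origin: centre of its underside; z up through the neck, x and y square to its sides; may or may not have a cap
- pot2: small empty square amber glass pot, body 36 x 36 x 38 mm with a round neck 24 mm across and 10 mm high on top (48 mm in all), 90 g. Origin: centre of its underside; z up through the neck, x and y square to its sides; may or may not have a cap
- pot3: small empty square amber glass pot, body 36 x 36 x 38 mm with a round neck 24 mm across and 10 mm high on top (48 mm in all), 90 g. Origin: centre of its underside; z up through the neck, x and y square to its sides; may or may not have a cap
- pot4: small empty square amber glass pot, body 36 x 36 x 38 mm with a round neck 24 mm across and 10 mm high on top (48 mm in all), 90 g. Origin: centre of its underside; z up through the neck, x and y square to its sides; may or may not have a cap
- cap1: round ribbed black plastic screw cap, not screwed on: 36 mm across, 22 mm high, 25 g, hollow underneath (28 mm wide, 8 mm deep). Absent in some runs; if present it starts loosely on the neck of pot1, its underside 40 mm above the pot's underside. Origin: centre of its underside; z out through its closed top
- cap1_mid (a point): centre of cap1, 11 mm above its underside along its axis
- cap2: round ribbed black plastic screw cap, not screwed on: 36 mm across, 22 mm high, 25 g, hollow underneath (28 mm wide, 8 mm deep). Absent in some runs; if present it starts loosely on the neck of pot2, its underside 40 mm above the pot's underside. Origin: centre of its underside; z out through its closed top
- cap2_mid (a point): centre of cap2, 11 mm above its underside along its axis
- cap3: round ribbed black plastic screw cap, not screwed on: 36 mm across, 22 mm high, 25 g, hollow underneath (28 mm wide, 8 mm deep). Absent in some runs; if present it starts loosely on the neck of pot3, its underside 40 mm above the pot's underside. Origin: centre of its underside; z out through its closed top
- cap3_mid (a point): centre of cap3, 11 mm above its underside along its axis
- cap4: round ribbed black plastic screw cap, not screwed on: 36 mm across, 22 mm high, 25 g, hollow underneath (28 mm wide, 8 mm deep). Absent in some runs; if present it starts loosely on the neck of pot4, its underside 40 mm above the pot's underside. Origin: centre of its underside; z out through its closed top
- cap4_mid (a point): centre of cap4, 11 mm above its underside along its axis
- tray: holder for the caps: low wooden tray, 140 x 140 x 14 mm, fixed, with four square compartments (68 mm pitch, 64 mm wide inside) in a 2 by 2 grid, floor 4 mm thick, walls 4 mm thick and 10 mm high above the floor. Origin: centre of its underside, under the crossing of the dividers; compartment centres at x, y = +-34 mm
- tin: open aluminium tin with a hinged lid, fixed: 140 (x) x 200 (y) x 66 (z) mm outside, walls and floor 4 mm. Origin: centre of its underside; the lid is hinged along its own +x rim
- lid (a joint): angle of the tin's lid, rad: 0 shut flat on the rim, 1.9 fully open; stiff hinge, stays where it is left
- lid_hinge (a point): point on the lid's hinge axis, middle of the tin's +x rim. The lid is a flat plate 140 x 200 x 6 mm; open, it stands up from here
- lid_handle (a point): small knob on the lid's outer face near its free edge
- varnish: bystander: larger round sealed jar of varnish, 56 mm across, 75 mm high, with a metal top. Origin: centre of its underside
- pinvice: bystander: steel pin vice, lying, about 115 mm long and 10 mm thick. Origin: under its middle
- handle: bystander: orange plastic painting handle with a spring clip on top, standing, 52 mm across, 102 mm high. Origin: centre of its underside

How it is judged (in metres and radians):
On the way, in this order (a step that is already met when the one before it is completed fails the run):
1. every cap lies in the tray and every pot is in the tin, with the lid still open (x of cap1_mid in the frame of tray between -0.066 and 0.066 m and y of cap1_mid in the frame of tray between -0.066 and 0.066 m and z of each of cap1_mid, cap2_mid, cap3_mid, cap4_mid in the frame of tray below 0.0185 m and (angle between cap1's own z axis and vertical below 0.15 rad or angle between cap1's own z axis and vertical above 2.99 rad) and linear speed of each of cap1, cap2, cap3, cap4 below 0.03 m/s and x of cap2_mid in the frame of tray between -0.066 and 0.066 m and y of cap2_mid in the frame of tray between -0.066 and 0.066 m and (angle between cap2's own z axis and vertical below 0.15 rad or angle between cap2's own z axis and vertical above 2.99 rad) and x of cap3_mid in the frame of tray between -0.066 and 0.066 m and y of cap3_mid in the frame of tray between -0.066 and 0.066 m and (angle between cap3's own z axis and vertical below 0.15 rad or angle between cap3's own z axis and vertical above 2.99 rad) and x of cap4_mid in the frame of tray between -0.066 and 0.066 m and y of cap4_mid in the frame of tray between -0.066 and 0.066 m and (angle between cap4's own z axis and vertical below 0.15 rad or angle between cap4's own z axis and vertical above 2.99 rad) and x of pot1 in the frame of tin between -0.067 and 0.067 m and y of pot1 in the frame of tin between -0.097 and 0.097 m and z of each of pot1, pot2, pot3, pot4 in the frame of tin below 0.06 m and linear speed of each of pot1, pot2, pot3, pot4 below 0.05 m/s and x of pot2 in the frame of tin between -0.067 and 0.067 m and y of pot2 in the frame of tin between -0.097 and 0.097 m and x of pot3 in the frame of tin between -0.067 and 0.067 m and y of pot3 in the frame of tin between -0.097 and 0.097 m and x of pot4 in the frame of tin between -0.067 and 0.067 m and y of pot4 in the frame of tin between -0.097 and 0.097 m and value of joint lid above 0.5 rad), for 0.2 s.
2. the lid is shut (value of joint lid below 0.08 rad), for 0.2 s.
At the end, for the whole second after the job is handed in: Every cap present lies flat (within 0.15 rad, either way up) on the floor of a tray compartment, every pot present is inside the tin (its origin within the walls and under 60 mm), all at rest, and the lid is shut to under 0.08 rad (x of cap1_mid in the frame of tray between -0.066 and 0.066 m and y of cap1_mid in the frame of tray between -0.066 and 0.066 m and z of each of cap1_mid, cap2_mid, cap3_mid, cap4_mid in the frame of tray below 0.0185 m and (angle between cap1's own z axis and vertical below 0.15 rad or angle between cap1's own z axis and vertical above 2.99 rad) and linear speed of each of cap1, cap2, cap3, cap4 below 0.03 m/s and x of cap2_mid in the frame of tray between -0.066 and 0.066 m and y of cap2_mid in the frame of tray between -0.066 and 0.066 m and (angle between cap2's own z axis and vertical below 0.15 rad or angle between cap2's own z axis and vertical above 2.99 rad) and x of cap3_mid in the frame of tray between -0.066 and 0.066 m and y of cap3_mid in the frame of tray between -0.066 and 0.066 m and (angle between cap3's own z axis and vertical below 0.15 rad or angle between cap3's own z axis and vertical above 2.99 rad) and x of cap4_mid in the frame of tray between -0.066 and 0.066 m and y of cap4_mid in the frame of tray between -0.066 and 0.066 m and (angle between cap4's own z axis and vertical below 0.15 rad or angle between cap4's own z axis and vertical above 2.99 rad) and x of pot1 in the frame of tin between -0.067 and 0.067 m and y of pot1 in the frame of tin between -0.097 and 0.097 m and z of each of pot1, pot2, pot3, pot4 in the frame of tin below 0.06 m and linear speed of each of pot1, pot2, pot3, pot4 below 0.05 m/s and x of pot2 in the frame of tin between -0.067 and 0.067 m and y of pot2 in the frame of tin between -0.097 and 0.097 m and x of pot3 in the frame of tin between -0.067 and 0.067 m and y of pot3 in the frame of tin between -0.097 and 0.097 m and x of pot4 in the frame of tin between -0.067 and 0.067 m and y of pot4 in the frame of tin between -0.097 and 0.097 m and value of joint lid below 0.08 rad); the robot touches nothing.
It fails at once if the varnish jar is moved more than 3 cm (distance of varnish from where it was at the start of the episode above 0.03 m).
It fails at once if the pin vice is moved more than 3 cm (distance of pinvice from where it was at the start of the episode above 0.03 m).
It fails at once if the painting handle is moved more than 3 cm (distance of handle from where it was at the start of the episode above 0.03 m).
Of cap1, cap2, cap3, cap4 only 2 to 4 are there at a start; the rules pass over those that are not, and their reading is None.
At some moment in a run one of pot1, pot2, pot3, pot4 may be knocked a few centimetres aside while the robot is not near it.
Once in a run the grip may slacken for a moment while it holds something.
It also fails if it takes over 200 s, if anything falls off the work surface, if the arm or the gripper's body presses on something with over 40 N, if the wrist force passes 120 N, or if a joint passes its speed limit or range.

## Working session

There is one attempt and no reset: what is moved stays moved. The work goes in short steps, Python scripts to look and compute and a tool call to move; the robot and the scene stay as the last step left them, time stands still between calls to the robot, and variables do not carry over. Pictures are saved under pics/ and viewed, at most 14 in all, crops included, and the job is handed in when it is done.

Besides the shell and the picture viewer there is one more tool, called after "Call:" as name(argument=value, ...), one argument or row to a line, values as JSON. play_rows: Moves the arm, as the interface text tells. Its arguments: {"type":"object","properties":{"steps":{"type":"array","items":{"type":"object","properties":{"slide":{"type":"array","items":{"type":"number"}},"angular":{"type":"array","items":{"type":"number"}}}}},"hand":{"type":"number"}},"required":["steps"]}

```bash
mkdir -p pics; cat > h.py <<'E'
import numpy as np, cv2
from bench import observe, camera, masks_of
def ray(p,uv):
    d=p["R"].T@np.linalg.inv(p["K"])@np.array([uv[0],uv[1],1.0]); o=-p["R"].T@p["t"]; return o,d
def onz(p,uv,z):
    o,d=ray(p,uv); return o+d*(z-o[2])/d[2]
def proj(p,X):
    c=p["K"]@(p["R"]@np.array(X,float)+p["t"]); return c[:2]/c[2]
def save(p,n): cv2.imwrite(f"pics/{n}.png",p["image"][:,:,::-1])
def tri(rs):
    A=0;b=0
    for o,d in rs:
        d=d/np.linalg.norm(d);M=np.eye(3)-np.outer(d,d);A=A+M;b=b+M@o
    X=np.linalg.solve(A,b)
    return X,[np.linalg.norm((np.eye(3)-np.outer(d,d)/(d@d))@(X-o)) for o,d in rs]
E
python3 - <<'E'
from h import *
s=observe();print(s["clock"],s["position"],s["tcp_rot"],s["gripper_width"])
for n in ["scene","side"]:
    p=camera(n);save(p,n+"0");print(n,-p["R"].T@p["t"])
    for k in ["pot1","cap1","tray","tin","lid","lid_handle","varnish","pinvice","handle","board"]:
        for m in masks_of(p,k): print(k,round(m["confidence"],2),np.round(m["point"]),m["pixels"].sum(), np.round(onz(p,m["point"],{"pot1":27,"cap1":59}.get(k,0))[:2]))
p=camera("wrist");save(p,"wrist0")
E
```

```text
0.0 [ 209.44495522 -640.94826635  237.40855331] [ 9.87555776e-01  1.57265350e-01 -1.48138531e-04 -1.08503512e-03] 0.9976770919326512
scene [1332.74802114  197.94448372  856.14750322]
pot1 0.73 [231. 188.] 171 [564. -80.]
pot1 0.63 [288. 173.] 195 [465.  66.]
pot1 0.55 [246. 167.] 141 [470. -62.]
pot1 0.23 [268. 259.] 677 [775.  77.]
cap1 0.64 [234. 178.] 164 [555. -74.]
cap1 0.64 [272. 256.] 685 [787.  88.]
cap1 0.62 [248. 155.] 131 [450. -60.]
cap1 0.62 [289. 173.] 221 [499.  74.]
cap1 0.55 [280. 192.] 155 [576.  64.]
cap1 0.24 [234. 190.] 120 [600. -60.]
tray 0.97 [174. 170.] 1609 [ 505. -283.]
tray 0.15 [413. 164.] 687 [307. 428.]
tin 0.94 [378. 185.] 4478 [425. 329.]
tin 0.29 [276. 206.] 120 [579.  54.]
lid 0.61 [412. 159.] 687 [288. 425.]
lid 0.25 [290. 173.] 219 [436.  67.]
lid_handle 0.6 [408. 163.] 714 [307. 415.]
varnish 0.94 [270. 256.] 686 [747.  76.]
pinvice 0.74 [337. 246.] 152 [676. 236.]
pinvice 0.16 [235. 188.] 156 [536. -80.]
handle 0.94 [136. 204.] 580 [ 663. -336.]
board 0.66 [262. 196.] 6506 [549.   6.]
side [ 382.58925312 -856.9944027   709.71162362]
pot1 0.68 [245. 239.] 240 [558. -93.]
pot1 0.62 [202. 241.] 257 [460. -73.]
pot1 0.53 [241. 205.] 202 [578.  41.]
pot1 0.51 [194. 200.] 290 [466.  90.]
cap1 0.64 [239. 227.] 237 [546. -83.]
cap1 0.58 [241. 190.] 200 [585.  62.]
cap1 0.52 [195. 228.] 213 [448. -61.]
tray 0.9 [248. 313.] 4220 [ 521. -281.]
tin 0.77 [190. 137.] 5967 [505. 494.]
lid 0.91 [187. 114.] 2993 [518. 674.]
lid 0.43 [339. 291.] 1026 [ 720. -272.]
lid_handle 0.73 [186. 115.] 2976 [512. 668.]
varnish 0.98 [309. 182.] 599 [803. 139.]
pinvice 0.7 [245. 242.] 267 [564. -71.]
handle 0.85 [340. 291.] 1013 [ 723. -272.]
board 0.97 [222. 231.] 8041 [517. -17.]
board 0.3 [310. 181.] 566 [807. 142.]
```

```bash
python3 - <<'E'
import cv2,numpy as np
a=cv2.imread("pics/scene0.png");b=cv2.imread("pics/side0.png")
A=cv2.resize(a[90:330,100:500],(800,480),interpolation=cv2.INTER_CUBIC)
B=cv2.resize(b[60:360,80:400],(640,600),interpolation=cv2.INTER_CUBIC)
cv2.imwrite("pics/A.png",A);cv2.imwrite("pics/B.png",B)
E
```

```text
(no output)
```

View pics/A.png

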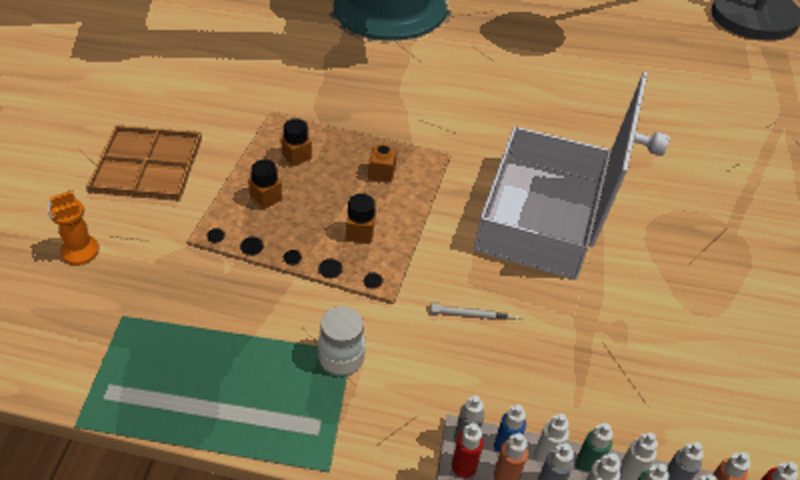

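View pics/B.png

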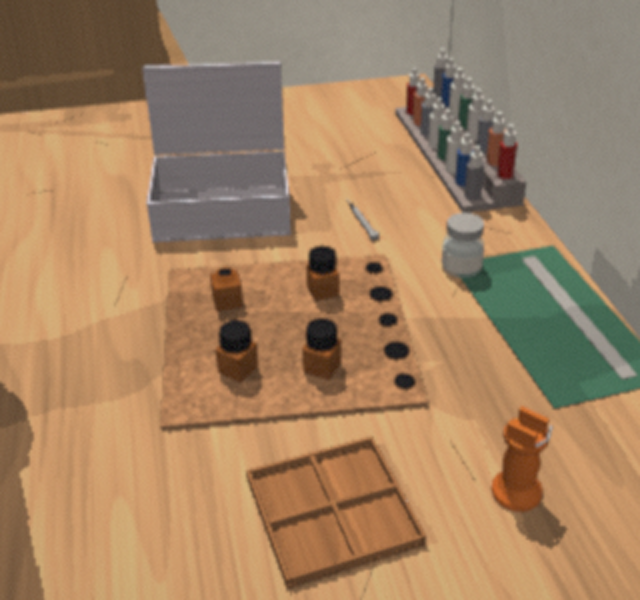

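The scene view shows three capped pots, plus one without a cap near the tin at (382,160) in crop A. The tray is on the left, and the tin's lid stands open on the +y side. Next I'll look from above with the wrist camera.

Call:
play_rows(
  steps=[
    {"slide": [0.483, 1.0, 0.267], "angular": [0, 0, -0.2]},
    {"slide": [0.483, 1.0, 0.267], "angular": [0, 0, -0.2]},
    {"slide": [0.483, 1.0, 0.267], "angular": [0, 0, -0.2]},
    {"slide": [0.483, 1.0, 0.267], "angular": [0, 0, -0.2]},
    {"slide": [0.483, 1.0, 0.267], "angular": [0, 0, -0.2]},
    {"slide": [0.483, 1.0, 0.267], "angular": [0, 0, -0.2]},
    {"slide": [0.483, 1.0, 0.267], "angular": [0, 0, -0.2]},
    {"slide": [0.483, 1.0, 0.267], "angular": [0, 0, -0.2]},
    {"slide": [0.483, 1.0, 0.267], "angular": [0, 0, -0.2]},
    {"slide": [0.483, 1.0, 0.267], "angular": [0, 0, -0.2]},
    {"slide": [0.483, 1.0, 0.267], "angular": [0, 0, -0.2]},
    {"slide": [0.483, 1.0, 0.267], "angular": [0, 0, -0.2]},
    {"slide": [0.483, 1.0, 0.267], "angular": [0, 0, -0.2]},
    {"slide": [0.483, 1.0, 0.267], "angular": [0, 0, -0.2]},
  ],
)

```text
clock: 2.9
position: [498.7, -42.9, 398.4]
tcp_rot: [1.0, -0.0, -0.001, 0.0]
ft_force: [0.6, 0.1, 0.6]
gripper_width: 0.998
grip_force: 0.0
```

```bash
python3 - <<'E'
from h import *
s=observe();print(s["clock"],s["position"],s["tcp_rot"],s["gripper_width"])
p=camera("wrist");save(p,"w1");print(-p["R"].T@p["t"],p["R"])
Z={"pot1":46,"cap1":70,"tray":14,"tin":66}
for k in ["pot1","cap1","tray","tin"]:
    for m in masks_of(p,k): print(k,round(m["confidence"],2),np.round(m["point"]),m["pixels"].sum(), np.round(onz(p,m["point"],Z[k])[:2]))
E
```

```text
2.9 [498.74247631 -42.90324664 398.36494039] [ 9.99999847e-01 -1.38847833e-04 -5.07698808e-04  1.70751010e-04] 0.9980845097937883
[569.68829162 -42.93918146 544.10421645] [[-7.32089337e-05 -9.99999717e-01  7.49425251e-04]
 [-9.60336493e-01  2.79277709e-04  2.78843579e-01]
 [-2.78843709e-01 -6.99286577e-04 -9.60336242e-01]]
pot1 0.74 [194.  86.] 164 [580.  51.]
pot1 0.63 [275. 106.] 51 [552. -67.]
cap1 0.86 [287. 109.] 602 [548. -83.]
cap1 0.86 [270. 175.] 529 [454. -59.]
cap1 0.84 [181.  82.] 648 [585.  63.]
tray 0.85 [413. 127.] 7912 [ 518. -288.]
tray 0.38 [77. 14.] 515 [681. 221.]
tin 0.92 [ 46. 151.] 12144 [488. 269.]
```

View pics/w1.png

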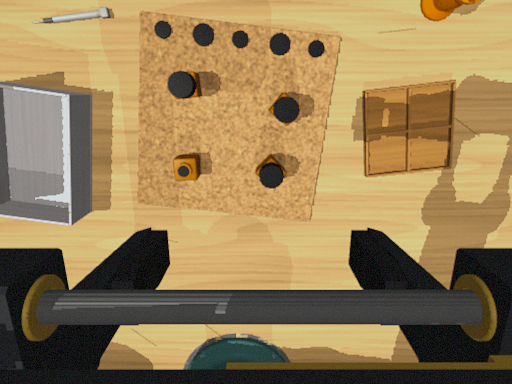

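The wrist view shows caps at (181,83), (287,109) and (271,176), the open pot at (186,169), the tray at (410,128) and the tin at left. I'll refine the positions.

```bash
cat >> h.py <<'E'
def rect(p,m,z):
    ys,xs=np.nonzero(m); P=np.array([onz(p,(x,y),z)[:2] for x,y in zip(xs,ys)],np.float32)
    return cv2.minAreaRect(P)
E
python3 - <<'E'
from h import *
ps={n:camera(n) for n in ["wrist","scene","side"]}
M={(n,k):masks_of(p,k) for n,p in ps.items() for k in ["cap1","pot1"]}
for X0 in [(548,-80,59),(452,-59,59),(580,63,59),(463,68,35)]:
    X0=np.array(X0,float); rs=[]
    k="cap1" if X0[2]>50 else "pot1"
    for n,p in ps.items():
        c=[m for m in M[n,k] if np.hypot(*(np.array(m["point"])-proj(p,X0)))<14]
        if c:
            c=max(c,key=lambda m:m["confidence"]);ys,xs=np.nonzero(c["pixels"]); cc=(xs.mean(),ys.mean()); rs.append(ray(p,cc)); print(n,np.round(onz(p,cc,X0[2])[:2],1),end=" ")
    if len(rs)>1: print(X0,[np.round(a,1) for a in tri(rs)])
    else: print(X0,"none")
p=ps["wrist"]
print(rect(p,masks_of(p,"tray")[0]["pixels"],14))
# pot body colour top view
im=cv2.cvtColor(p["image"],cv2.COLOR_RGB2HSV)
c=p["image"][150:195,170:205]; cv2.imwrite("pics/c.png",cv2.resize(np.hstack([c,p["image"][85:130,268:303],p["image"][150:195,254:289],p["image"][60:105,165:200]])[:,:,::-1],None,fx=5,fy=5,interpolation=cv2.INTER_CUBIC))
E
```

```text
wrist [547.2 -80.9] scene [550.9 -80.4] side [549.1 -86.4] [548. -80.  59.] [array([548.4, -81.6,  55.8]), array([1.4, 0.5, 1.8])]
wrist [450.  -61.6] scene [454.5 -60.7] side [452.3 -67.1] [452. -59.  59.] [array([451. , -62. ,  55.7]), array([1.7, 0.2, 1.9])]
wrist [581.8  66.2] scene [585.9  64.6] side [584.2  62.7] [580.  63.  59.] [array([583.5,  65.3,  57.3]), array([2.2, 1.2, 1.3])]
wrist [457.4  71.7] scene [466.3  73.4] side [458.   61.2] [463.  68.  35.] [array([457.5,  72.6,  27.2]), array([1.9, 0.6, 1.4])]
((512.7357788085938, -280.77130126953125), (140.69586181640625, 143.66053771972656), 6.224642753601074)
```

View pics/c.png

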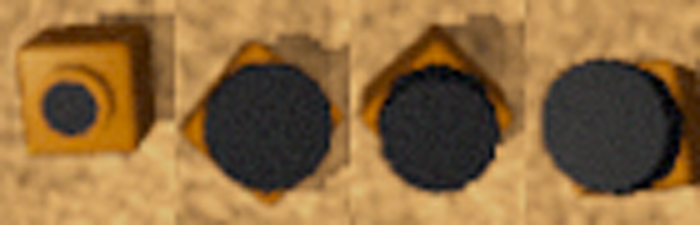

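Call:
play_rows(
  hand=1.0,
  steps=[
    {"slide": [0.0816, -0.0667, -0.3]},
    {"slide": [0.0816, -0.0667, -0.3]},
    {"slide": [0.0816, -0.0667, -0.3]},
    {"slide": [0.0816, -0.0667, -0.45]},
    {"slide": [0.0816, -0.0667, -0.5]},
    {"slide": [0.0816, -0.0667, -0.54]},
    {"slide": [0.0816, -0.0667, -0.568]},
    {"slide": [0.0816, -0.0667, -0.568]},
  ],
)

```text
invalid input at $.steps[0]: expected keys slide, angular
```

Call:
play_rows(
  hand=0.25,
  steps=[
    {"slide": [0, 0, 0]},
    {"slide": [0, 0, 0]},
    {"slide": [0, 0, 0]},
    {"slide": [0, 0, 0]},
    {"slide": [0, 0, 0]},
    {"slide": [0, 0, 0]},
    {"slide": [0, 0, 0.02]},
    {"slide": [0, 0, 0.05]},
    {"slide": [0, 0, 0.12]},
  ],
)

```text
invalid input at $.steps[0]: expected keys slide, angular
```

Call:
play_rows(
  hand=1.0,
  steps=[
    {"slide": [0.0816, -0.0667, -0.3], "angular": [0, 0, 0]},
    {"slide": [0.0816, -0.0667, -0.3], "angular": [0, 0, 0]},
    {"slide": [0.0816, -0.0667, -0.3], "angular": [0, 0, 0]},
    {"slide": [0.0816, -0.0667, -0.4], "angular": [0, 0, 0]},
    {"slide": [0.0816, -0.0667, -0.5], "angular": [0, 0, 0]},
    {"slide": [0.0816, -0.0667, -0.54], "angular": [0, 0, 0]},
    {"slide": [0.0816, -0.0667, -0.568], "angular": [0, 0, 0]},
    {"slide": [0.0816, -0.0667, -0.568], "angular": [0, 0, 0]},
    {"slide": [0.0816, -0.0667, -0.568], "angular": [0, 0, 0]},
  ],
)

```text
clock: 4.78
position: [549.8, -81.9, 59.7]
tcp_rot: [1.0, 0.001, 0.001, 0.0]
ft_force: [-0.0, 0.2, -0.4]
gripper_width: 1.004
grip_force: 0.0
```

Call:
play_rows(
  hand=0.25,
  steps=[
    {"slide": [0, 0, 0], "angular": [0, 0, 0]},
    {"slide": [0, 0, 0], "angular": [0, 0, 0]},
    {"slide": [0, 0, 0], "angular": [0, 0, 0]},
    {"slide": [0, 0, 0], "angular": [0, 0, 0]},
    {"slide": [0, 0, 0], "angular": [0, 0, 0]},
    {"slide": [0, 0, 0], "angular": [0, 0, 0]},
    {"slide": [0, 0, 0.02], "angular": [0, 0, 0]},
    {"slide": [0, 0, 0.05], "angular": [0, 0, 0]},
    {"slide": [0, 0, 0.12], "angular": [0, 0, 0]},
    {"slide": [0, 0, 0.12], "angular": [0, 0, 0]},
  ],
)

```text
clock: 6.02
position: [552.2, -82.3, 135.6]
tcp_rot: [1.0, 0.001, 0.005, 0.001]
ft_force: [0.3, 0.7, 0.1]
gripper_width: 0.397
grip_force: 30.0
```

```bash
python3 - <<'E'
from h import *
for i in range(3):
    s=observe();print(s["clock"],s["position"],s["gripper_width"],s["grip_force"]);p=camera("wrist")
for m in masks_of(p,"cap1"): print(m["confidence"],m["point"],m["pixels"].sum())
E
```

```text
6.025 [552.15899149 -82.33726497 135.6410859 ] 0.39686512226406195 29.999982118606567
6.075 [550.54143445 -82.03319322 133.38347526] 0.3986460452103719 29.999948143959045
6.125 [549.14368057 -81.79049352 131.58035471] 0.3993433437654712 29.999981224536896
0.86 [231.7, 331.7] 964
0.8 [39.0, 157.2] 3632
0.64 [260.4, 245.8] 5271
```

Call:
play_rows(
  steps=[
    {"slide": [-0.0093, -0.2695, 0], "angular": [0, 0, 0]},
    {"slide": [-0.0093, -0.2695, 0], "angular": [0, 0, 0]},
    {"slide": [-0.0093, -0.2695, 0], "angular": [0, 0, 0]},
    {"slide": [-0.0093, -0.2695, -0.08], "angular": [0, 0, 0]},
    {"slide": [-0.0093, -0.2695, -0.14], "angular": [0, 0, 0]},
    {"slide": [-0.0093, -0.2695, -0.17], "angular": [0, 0, 0]},
    {"slide": [-0.0093, -0.2695, -0.1885], "angular": [0, 0, 0]},
    {"slide": [-0.0093, -0.2695, -0.1885], "angular": [0, 0, 0]},
    {"slide": [-0.0093, -0.2695, -0.1885], "angular": [0, 0, 0]},
  ],
)

```text
clock: 7.35
position: [544.0, -243.7, 18.4]
tcp_rot: [1.0, 0.001, 0.001, 0.001]
ft_force: [0.2, 0.5, 0.6]
gripper_width: 0.398
grip_force: 30.0
```

Call:
play_rows(
  hand=0.6,
  steps=[
    {"slide": [0, 0, 0], "angular": [0, 0, 0]},
    {"slide": [0, 0, 0], "angular": [0, 0, 0]},
    {"slide": [0, 0, 0], "angular": [0, 0, 0]},
    {"slide": [0, 0, 0.03], "angular": [0, 0, 0]},
    {"slide": [0, 0, 0.1], "angular": [0, 0, 0]},
    {"slide": [0, 0, 0.1885], "angular": [0, 0, 0]},
    {"slide": [0, 0, 0.1885], "angular": [0, 0, 0]},
  ],
)

```text
clock: 8.22
position: [547.0, -245.4, 137.3]
tcp_rot: [1.0, 0.001, 0.005, 0.003]
ft_force: [1.2, 0.4, -0.0]
gripper_width: 0.596
grip_force: 0.0
```

Call:
play_rows(
  hand=1.0,
  steps=[
    {"slide": [-0.153, 0.3022, 0], "angular": [0, 0, 0]},
    {"slide": [-0.153, 0.3022, 0], "angular": [0, 0, 0]},
    {"slide": [-0.153, 0.3022, 0], "angular": [0, 0, 0]},
    {"slide": [-0.153, 0.3022, 0], "angular": [0, 0, 0]},
    {"slide": [-0.153, 0.3022, -0.06], "angular": [0, 0, 0]},
    {"slide": [-0.153, 0.3022, -0.1], "angular": [0, 0, 0]},
    {"slide": [-0.153, 0.3022, -0.12], "angular": [0, 0, 0]},
    {"slide": [-0.153, 0.3022, -0.12], "angular": [0, 0, 0]},
    {"slide": [-0.153, 0.3022, -0.12], "angular": [0, 0, 0]},
  ],
)

```text
clock: 9.35
position: [452.0, -62.5, 58.9]
tcp_rot: [1.0, 0.001, 0.001, 0.0]
ft_force: [0.3, -0.5, 0.6]
gripper_width: 0.998
grip_force: 0.0
```

Call:
play_rows(
  hand=0.25,
  steps=[
    {"slide": [0, 0, 0], "angular": [0, 0, 0]},
    {"slide": [0, 0, 0], "angular": [0, 0, 0]},
    {"slide": [0, 0, 0], "angular": [0, 0, 0]},
    {"slide": [0, 0, 0], "angular": [0, 0, 0]},
    {"slide": [0, 0, 0], "angular": [0, 0, 0]},
    {"slide": [0, 0, 0], "angular": [0, 0, 0]},
    {"slide": [0, 0, 0.02], "angular": [0, 0, 0]},
    {"slide": [0, 0, 0.05], "angular": [0, 0, 0]},
    {"slide": [0, 0, 0.12], "angular": [0, 0, 0]},
    {"slide": [0, 0, 0.12], "angular": [0, 0, 0]},
  ],
)

```text
clock: 10.6
position: [454.3, -62.6, 134.4]
tcp_rot: [1.0, 0.001, 0.004, 0.001]
ft_force: [0.7, -0.2, 0.6]
gripper_width: 0.402
grip_force: 30.0
```

Call:
play_rows(
  steps=[
    {"slide": [0.0403, -0.3145, 0], "angular": [0, 0, 0]},
    {"slide": [0.0403, -0.3145, 0], "angular": [0, 0, 0]},
    {"slide": [0.0403, -0.3145, 0], "angular": [0, 0, 0]},
    {"slide": [0.0403, -0.3145, -0.06], "angular": [0, 0, 0]},
    {"slide": [0.0403, -0.3145, -0.14], "angular": [0, 0, 0]},
    {"slide": [0.0403, -0.3145, -0.17], "angular": [0, 0, 0]},
    {"slide": [0.0403, -0.3145, -0.1885], "angular": [0, 0, 0]},
    {"slide": [0.0403, -0.3145, -0.1885], "angular": [0, 0, 0]},
    {"slide": [0.0403, -0.3145, -0.1885], "angular": [0, 0, 0]},
  ],
)

```text
clock: 11.72
position: [476.5, -251.2, 18.5]
tcp_rot: [1.0, 0.001, 0.001, 0.001]
ft_force: [0.8, -0.5, -0.6]
gripper_width: 0.395
grip_force: 30.0
```

Call:
play_rows(
  hand=0.6,
  steps=[
    {"slide": [0, 0, 0], "angular": [0, 0, 0]},
    {"slide": [0, 0, 0], "angular": [0, 0, 0]},
    {"slide": [0, 0, 0], "angular": [0, 0, 0]},
    {"slide": [0, 0, 0.03], "angular": [0, 0, 0]},
    {"slide": [0, 0, 0.1], "angular": [0, 0, 0]},
    {"slide": [0, 0, 0.1885], "angular": [0, 0, 0]},
    {"slide": [0, 0, 0.1885], "angular": [0, 0, 0]},
  ],
)

```text
clock: 12.6
position: [479.1, -253.0, 136.8]
tcp_rot: [1.0, 0.001, 0.005, 0.003]
ft_force: [0.1, -0.7, -0.6]
gripper_width: 0.598
grip_force: 0.0
```

```bash
python3 - <<'E'
from h import *
for n in ["scene","side"]:
    p=camera(n)
    for k,z in [("cap1",59),("cap1",15),("pot1",27)]:
        for m in masks_of(p,k):
            if m["confidence"]>.3: print(n,k,z,round(m["confidence"],2),np.round(onz(p,m["point"],z)[:2]),m["pixels"].sum())
E
```

```text
scene cap1 59 0.66 [ 594. -214.] 150
scene cap1 59 0.66 [ 521. -224.] 134
scene cap1 59 0.53 [581.  62.] 174
scene cap1 15 0.66 [ 553. -237.] 150
scene cap1 15 0.66 [ 476. -248.] 134
scene cap1 15 0.53 [539.  54.] 174
scene pot1 27 0.78 [472.  75.] 188
scene pot1 27 0.76 [454. -68.] 225
scene pot1 27 0.51 [612.  65.] 156
scene pot1 27 0.49 [553. -76.] 239
side cap1 59 0.82 [ 471. -290.] 365
side cap1 59 0.76 [ 527. -288.] 294
side cap1 59 0.56 [596.  59.] 132
side cap1 15 0.82 [ 477. -251.] 365
side cap1 15 0.76 [ 537. -249.] 294
side cap1 15 0.56 [610. 121.] 132
side pot1 27 0.89 [458. -64.] 368
side pot1 27 0.67 [571. -67.] 109
side pot1 27 0.56 [579.  42.] 161
side pot1 27 0.47 [460.  77.] 199
```

Call:
play_rows(
  hand=1.0,
  steps=[
    {"slide": [0.1805, 0.5267, 0], "angular": [0, 0, 0]},
    {"slide": [0.1805, 0.5267, 0], "angular": [0, 0, 0]},
    {"slide": [0.1805, 0.5267, 0], "angular": [0, 0, 0]},
    {"slide": [0.1805, 0.5267, 0], "angular": [0, 0, 0]},
    {"slide": [0.1805, 0.5267, 0], "angular": [0, 0, 0]},
    {"slide": [0.1805, 0.5267, 0], "angular": [0, 0, 0]},
    {"slide": [0.1805, 0.5267, -0.06], "angular": [0, 0, 0]},
    {"slide": [0.1805, 0.5267, -0.1], "angular": [0, 0, 0]},
    {"slide": [0.1805, 0.5267, -0.12], "angular": [0, 0, 0]},
    {"slide": [0.1805, 0.5267, -0.12], "angular": [0, 0, 0]},
    {"slide": [0.1805, 0.5267, -0.12], "angular": [0, 0, 0]},
  ],
)

```text
clock: 14.38
position: [584.3, 64.9, 59.1]
tcp_rot: [1.0, 0.001, 0.001, -0.0]
ft_force: [0.3, 0.0, 0.0]
gripper_width: 0.999
grip_force: 0.0
```

Call:
play_rows(
  hand=0.25,
  steps=[
    {"slide": [0, 0, 0], "angular": [0, 0, 0]},
    {"slide": [0, 0, 0], "angular": [0, 0, 0]},
    {"slide": [0, 0, 0], "angular": [0, 0, 0]},
    {"slide": [0, 0, 0], "angular": [0, 0, 0]},
    {"slide": [0, 0, 0], "angular": [0, 0, 0]},
    {"slide": [0, 0, 0], "angular": [0, 0, 0]},
    {"slide": [0, 0, 0.02], "angular": [0, 0, 0]},
    {"slide": [0, 0, 0.05], "angular": [0, 0, 0]},
    {"slide": [0, 0, 0.12], "angular": [0, 0, 0]},
    {"slide": [0, 0, 0.12], "angular": [0, 0, 0]},
  ],
)

```text
clock: 15.62
position: [587.4, 65.6, 135.9]
tcp_rot: [1.0, 0.001, 0.005, -0.0]
ft_force: [-0.5, 0.1, 0.2]
gripper_width: 0.399
grip_force: 30.0
```

Call:
play_rows(
  steps=[
    {"slide": [-0.0555, -0.627, 0], "angular": [0, 0, 0]},
    {"slide": [-0.0555, -0.627, 0], "angular": [0, 0, 0]},
    {"slide": [-0.0555, -0.627, 0], "angular": [0, 0, 0]},
    {"slide": [-0.0555, -0.627, 0], "angular": [0, 0, 0]},
    {"slide": [-0.0555, -0.627, 0], "angular": [0, 0, 0]},
    {"slide": [-0.0555, -0.627, 0], "angular": [0, 0, 0]},
    {"slide": [-0.0555, -0.627, 0], "angular": [0, 0, 0]},
    {"slide": [-0.0555, -0.627, -0.06], "angular": [0, 0, 0]},
    {"slide": [-0.0555, -0.627, -0.14], "angular": [0, 0, 0]},
    {"slide": [-0.0555, -0.627, -0.17], "angular": [0, 0, 0]},
    {"slide": [-0.0555, -0.627, -0.1885], "angular": [0, 0, 0]},
    {"slide": [-0.0555, -0.627, -0.1885], "angular": [0, 0, 0]},
    {"slide": [-0.0555, -0.627, -0.1885], "angular": [0, 0, 0]},
  ],
)

```text
clock: 17.25
position: [551.5, -311.5, 18.7]
tcp_rot: [1.0, 0.001, 0.001, 0.001]
ft_force: [-1.6, -0.8, -0.2]
gripper_width: 0.395
grip_force: 30.0
```

Call:
play_rows(
  hand=0.6,
  steps=[
    {"slide": [0, 0, 0], "angular": [0, 0, 0]},
    {"slide": [0, 0, 0], "angular": [0, 0, 0]},
    {"slide": [0, 0, 0], "angular": [0, 0, 0]},
    {"slide": [0, 0, 0.03], "angular": [0, 0, 0]},
    {"slide": [0, 0, 0.1], "angular": [0, 0, 0]},
    {"slide": [0, 0, 0.1885], "angular": [0, 0, 0]},
    {"slide": [0, 0, 0.1885], "angular": [0, 0, 0]},
  ],
)

```text
clock: 18.12
position: [554.2, -313.4, 137.7]
tcp_rot: [1.0, 0.001, 0.005, 0.003]
ft_force: [-0.4, -0.2, 1.0]
gripper_width: 0.605
grip_force: 0.0
```

Call:
play_rows(
  hand=1.0,
  steps=[
    {"slide": [-0.117, 0.685, 0.4166], "angular": [0, 0, 0]},
    {"slide": [-0.117, 0.685, 0.4166], "angular": [0, 0, 0]},
    {"slide": [-0.117, 0.685, 0.4166], "angular": [0, 0, 0]},
    {"slide": [-0.117, 0.685, 0.4166], "angular": [0, 0, 0]},
    {"slide": [-0.117, 0.685, 0.4166], "angular": [0, 0, 0]},
    {"slide": [-0.117, 0.685, 0.4166], "angular": [0, 0, 0]},
    {"slide": [-0.117, 0.685, 0.4166], "angular": [0, 0, 0]},
    {"slide": [-0.117, 0.685, 0.4166], "angular": [0, 0, 0]},
    {"slide": [-0.117, 0.685, 0.4166], "angular": [0, 0, 0]},
    {"slide": [-0.117, 0.685, 0.4166], "angular": [0, 0, 0]},
    {"slide": [-0.117, 0.685, 0.4166], "angular": [0, 0, 0]},
  ],
)

```text
clock: 19.5
position: [479.6, 98.9, 378.6]
tcp_rot: [1.0, 0.0, -0.001, 0.0]
ft_force: [0.4, -0.0, 0.4]
gripper_width: 1.004
grip_force: 0.0
```

```bash
python3 - <<'E'
from h import *
print(observe()["position"])
p=camera("wrist");save(p,"w2");im=p["image"]
P=masks_of(p,"pot1");B=[]
for m in P:
    x,y=map(int,m["point"]); print(round(m["confidence"],2),x,y,m["pixels"].sum(),np.round(onz(p,m["point"],46)[:2]), np.round(onz(p,m["point"],25)[:2]))
for k in ["tin","lid","lid_handle","tray"]:
    for m in masks_of(p,k)[:1]: print(k,m["confidence"],m["point"],m["pixels"].sum())
a=im[0:260].copy(); cv2.imwrite("pics/w2b.png",cv2.resize(a,(800,406),interpolation=cv2.INTER_CUBIC)[:,:,::-1])
E
```

```text
[479.57675406  98.93131765 378.5640617 ]
0.95 383 93 890 [551. -75.] [551. -83.]
0.79 275 155 668 [463.  74.] [459.  73.]
0.66 363 161 741 [453. -57.] [449. -64.]
tin 0.78 [79.1, 136.8] 25440
lid 0.72 [27.7, 143.4] 9634
lid_handle 0.97 [22.9, 141.4] 9557
tray 0.68 [485.1, 120.9] 3527
```

View pics/w2b.png

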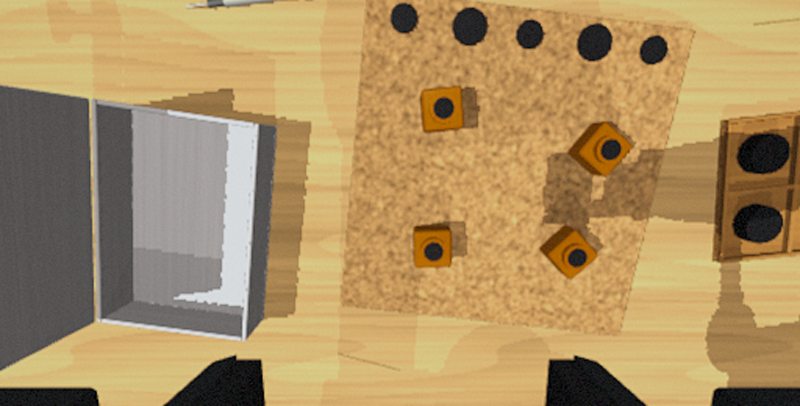

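The picture shows all four pots with no caps, with necks at (443,108), (609,150), (577,258) and (433,252) in the 800-px view. The tin rim is clear at left, with corners (95,100), (258,123), (246,339) and (99,322). I'll fit the pot poses and the tin from this.

```bash
cat >> h.py <<'E'
from scipy.optimize import minimize
def fitpots(p,zb=8):
    hsv=cv2.cvtColor(p["image"],cv2.COLOR_RGB2HSV)
    m=((hsv[...,1]>190)&(hsv[...,0]<25)&(hsv[...,2]>60)).astype(np.uint8); m[255:]=0
    m=cv2.morphologyEx(m,cv2.MORPH_CLOSE,np.ones((7,7),np.uint8))
    n,lab,st,ce=cv2.connectedComponentsWithStats(m)
    out=[]
    for i in range(1,n):
        if not 250<st[i,4]<1600: continue
        mk=(lab==i).astype(np.uint8); mk=cv2.resize(mk,None,fx=4,fy=4,interpolation=cv2.INTER_LINEAR)
        c0=onz(p,ce[i],zb+22)[:2]
        def cost(v):
            c,s=np.cos(v[2]),np.sin(v[2]); Q=[]
            for z in (0,38):
                for a,b in ((-18,-18),(18,-18),(18,18),(-18,18)): Q.append(proj(p,(v[0]+c*a-s*b,v[1]+s*a+c*b,zb+z)))
            for t in np.arange(0,6.28,.4): Q.append(proj(p,(v[0]+12*np.cos(t),v[1]+12*np.sin(t),zb+48)))
            h=cv2.convexHull((np.array(Q,np.float32)*4+1.5).round().astype(np.int32)); im=np.zeros_like(mk); cv2.fillConvexPoly(im,h,1)
            return 1-(im&mk).sum()/(im|mk).sum()
        b=min((minimize(cost,[*c0,a],method="Nelder-Mead",options=dict(initial_simplex=[[*c0,a],[c0[0]+6,c0[1],a],[c0[0],c0[1]+6,a],[*c0,a+.3]])) for a in (-.6,-.2,.2,.6)),key=lambda r:r.fun)
        out.append((np.round(b.x[:2],1),round(np.degrees(b.x[2])%90,1),round(b.fun,3),np.round(ce[i]),st[i,4]))
    return out
E
python3 - <<'E'
from h import *
p=camera("wrist")
for r in fitpots(p): print(r)
for c in [(443,108),(609,150),(577,258),(433,252)]: print("neck",np.round(onz(p,np.array(c)/1.5625,56)[:2],1))
R=np.array([onz(p,np.array(c)/1.5625,66)[:2] for c in [(95,100),(258,123),(246,339),(99,322)]]);print(R.round(),R.mean(0))
print(np.linalg.norm(R-np.roll(R,-1,0),axis=1),np.degrees([np.arctan2(*(R[0]-R[3])[::-1]),np.arctan2(*(R[1]-R[2])[::-1]),np.arctan2(*(R[0]-R[1])[::-1]),np.arctan2(*(R[3]-R[2])[::-1])]))
E
```

```text
(array([581.7,  65.3]), np.float64(5.7), np.float64(0.262), array([283.,  70.]), np.int32(581))
(array([547.6, -82.3]), np.float64(54.7), np.float64(0.238), array([383.,  96.]), np.int32(755))
(array([ 529.7, -201.9]), np.float64(42.6), np.float64(0.829), array([463., 112.]), np.int32(327))
(array([ 526.6, -291.5]), np.float64(75.8), np.float64(0.442), array([507., 109.]), np.int32(306))
(array([457.1,  71.9]), np.float64(2.7), np.float64(0.264), array([277., 157.]), np.int32(517))
(array([450.5, -61.9]), np.float64(46.4), np.float64(0.242), array([363., 161.]), np.int32(613))
neck [582.6  66.1]
neck [547.9 -80.6]
neck [451.1 -61.6]
neck [456.7  72.7]
[[588. 359.]
 [570. 223.]
 [374. 250.]
 [391. 388.]] [480.83891289 304.9737689 ]
[136.35140372 197.38494717 138.4205232  198.80493203] [-8.40053081 -7.80727203 82.33709859 82.91831645]
```

Call:
play_rows(
  hand=1.0,
  steps=[
    {"slide": [0.17, -0.0575, -0.3], "angular": [0, 0, 0.063]},
    {"slide": [0.17, -0.0575, -0.3], "angular": [0, 0, 0.063]},
    {"slide": [0.17, -0.0575, -0.4], "angular": [0, 0, 0.063]},
    {"slide": [0.17, -0.0575, -0.45], "angular": [0, 0, 0.063]},
    {"slide": [0.17, -0.0575, -0.5], "angular": [0, 0, 0.063]},
    {"slide": [0.17, -0.0575, -0.55], "angular": [0, 0, 0.063]},
    {"slide": [0.17, -0.0575, -0.585], "angular": [0, 0, 0.063]},
    {"slide": [0.17, -0.0575, -0.6], "angular": [0, 0, 0.063]},
    {"slide": [0.17, -0.0575, -0.6], "angular": [0, 0, 0.063]},
    {"slide": [0.17, -0.0575, -0.6], "angular": [0, 0, 0.063]},
  ],
)

```text
clock: 21.1
position: [583.3, 65.7, 21.5]
tcp_rot: [0.999, 0.05, 0.001, -0.0]
ft_force: [0.0, 0.2, 0.0]
gripper_width: 1.003
grip_force: 0.0
```

Call:
play_rows(
  hand=0.25,
  steps=[
    {"slide": [0, 0, 0], "angular": [0, 0, 0]},
    {"slide": [0, 0, 0], "angular": [0, 0, 0]},
    {"slide": [0, 0, 0], "angular": [0, 0, 0]},
    {"slide": [0, 0, 0], "angular": [0, 0, 0]},
    {"slide": [0, 0, 0], "angular": [0, 0, 0]},
    {"slide": [0, 0, 0], "angular": [0, 0, 0]},
    {"slide": [0, 0, 0.03], "angular": [0, 0, 0]},
    {"slide": [0, 0, 0.1], "angular": [0, 0, 0]},
    {"slide": [0, 0, 0.2], "angular": [0, 0, 0]},
    {"slide": [0, 0, 0.2], "angular": [0, 0, 0]},
  ],
)

```text
clock: 22.35
position: [587.0, 66.0, 147.8]
tcp_rot: [0.999, 0.05, 0.007, -0.0]
ft_force: [1.0, 0.6, -0.9]
gripper_width: 0.403
grip_force: 30.0
```

Call:
play_rows(
  steps=[
    {"slide": [-0.0845, 0.4212, 0], "angular": [0, 0, 0.848]},
    {"slide": [-0.0845, 0.4212, 0], "angular": [0, 0, 0.848]},
    {"slide": [-0.0845, 0.4212, 0], "angular": [0, 0, 0.848]},
    {"slide": [-0.0845, 0.4212, 0], "angular": [0, 0, 0.848]},
    {"slide": [-0.0845, 0.4212, 0], "angular": [0, 0, 0.848]},
    {"slide": [-0.0845, 0.4212, 0], "angular": [0, 0, 0.848]},
    {"slide": [-0.0845, 0.4212, 0], "angular": [0, 0, 0.848]},
    {"slide": [-0.0845, 0.4212, 0], "angular": [0, 0, 0.848]},
    {"slide": [-0.0845, 0.4212, 0], "angular": [0, 0, 0.848]},
    {"slide": [-0.0845, 0.4212, -0.07], "angular": [0, 0, 0.848]},
    {"slide": [-0.0845, 0.4212, -0.13], "angular": [0, 0, 0.848]},
    {"slide": [-0.0845, 0.4212, -0.18], "angular": [0, 0, 0.848]},
    {"slide": [-0.0845, 0.4212, -0.203], "angular": [0, 0, 0.848]},
    {"slide": [-0.0845, 0.4212, -0.203], "angular": [0, 0, 0.848]},
    {"slide": [-0.0845, 0.4212, -0.203], "angular": [0, 0, 0.848]},
  ],
)

```text
clock: 24.22
position: [532.2, 318.7, 19.3]
tcp_rot: [0.754, 0.656, 0.001, 0.0]
ft_force: [-0.2, 0.0, -0.3]
gripper_width: 0.407
grip_force: 30.0
```

```bash
python3 - <<'E'
from h import *
p=camera("scene")
for m in masks_of(p,"pot1"): print(round(m["confidence"],2),np.round(onz(p,m["point"],27)[:2]),m["pixels"].sum())
a=p["image"][90:270,180:460];cv2.imwrite("pics/s1.png",cv2.resize(a,(800,514),interpolation=cv2.INTER_CUBIC)[:,:,::-1])
E
```

```text
0.64 [461. -63.] 217
0.56 [463.  72.] 221
0.53 [549. -74.] 218
```

View pics/s1.png

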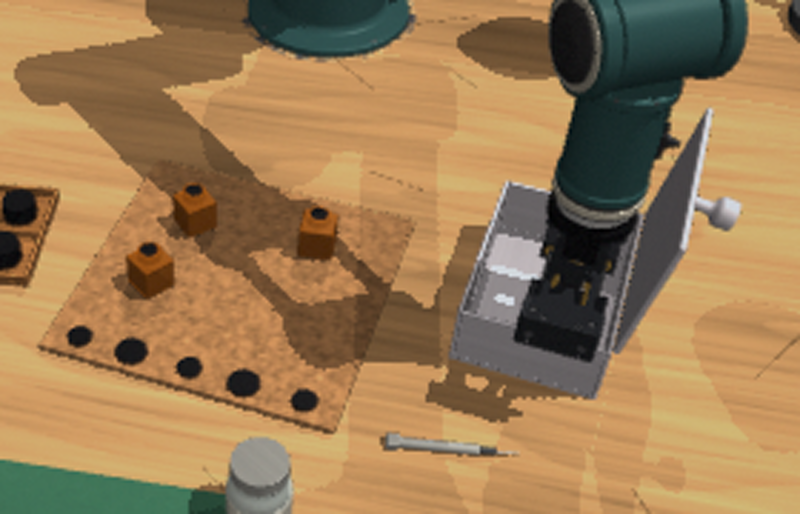

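The gripper is inside the tin and lines up with it, with a gap to the lid. I'll release the pot.

Call:
play_rows(
  hand=0.55,
  steps=[
    {"slide": [0, 0, 0], "angular": [0, 0, 0]},
    {"slide": [0, 0, 0], "angular": [0, 0, 0]},
    {"slide": [0, 0, 0], "angular": [0, 0, 0]},
    {"slide": [0, 0, 0.03], "angular": [0, 0, 0]},
    {"slide": [0, 0, 0.1], "angular": [0, 0, 0]},
    {"slide": [0, 0, 0.203], "angular": [0, 0, 0]},
    {"slide": [0, 0, 0.203], "angular": [0, 0, 0]},
  ],
)

```text
clock: 25.2
position: [535.9, 320.9, 148.5]
tcp_rot: [0.754, 0.657, 0.007, 0.001]
ft_force: [-0.5, -0.3, -0.1]
gripper_width: 0.549
grip_force: 0.0
```

Call:
play_rows(
  hand=1.0,
  steps=[
    {"slide": [-0.1238, -0.41, 0], "angular": [0, 0, 0.122]},
    {"slide": [-0.1238, -0.41, 0], "angular": [0, 0, 0.122]},
    {"slide": [-0.1238, -0.41, 0], "angular": [0, 0, 0.122]},
    {"slide": [-0.1238, -0.41, 0], "angular": [0, 0, 0.122]},
    {"slide": [-0.1238, -0.41, 0], "angular": [0, 0, 0.122]},
    {"slide": [-0.1238, -0.41, -0.07], "angular": [0, 0, 0.122]},
    {"slide": [-0.1238, -0.41, -0.13], "angular": [0, 0, 0.122]},
    {"slide": [-0.1238, -0.41, -0.18], "angular": [0, 0, 0.122]},
    {"slide": [-0.1238, -0.41, -0.2], "angular": [0, 0, 0.122]},
    {"slide": [-0.1238, -0.41, -0.2], "angular": [0, 0, 0.122]},
    {"slide": [-0.1238, -0.41, -0.2], "angular": [0, 0, 0.122]},
  ],
)

```text
clock: 26.58
position: [458.3, 72.7, 21.2]
tcp_rot: [0.688, 0.726, 0.001, 0.001]
ft_force: [-0.0, -0.4, -0.2]
gripper_width: 1.001
grip_force: 0.0
```

Call:
play_rows(
  hand=0.25,
  steps=[
    {"slide": [0, 0, 0], "angular": [0, 0, 0]},
    {"slide": [0, 0, 0], "angular": [0, 0, 0]},
    {"slide": [0, 0, 0], "angular": [0, 0, 0]},
    {"slide": [0, 0, 0], "angular": [0, 0, 0]},
    {"slide": [0, 0, 0], "angular": [0, 0, 0]},
    {"slide": [0, 0, 0], "angular": [0, 0, 0]},
    {"slide": [0, 0, 0.03], "angular": [0, 0, 0]},
    {"slide": [0, 0, 0.1], "angular": [0, 0, 0]},
    {"slide": [0, 0, 0.2], "angular": [0, 0, 0]},
    {"slide": [0, 0, 0.2], "angular": [0, 0, 0]},
  ],
)

```text
clock: 27.82
position: [461.2, 72.8, 145.3]
tcp_rot: [0.688, 0.726, 0.004, 0.003]
ft_force: [0.9, -0.3, -1.4]
gripper_width: 0.404
grip_force: 29.8
```

Call:
play_rows(
  steps=[
    {"slide": [-0.0348, 0.4317, 0], "angular": [0, 0, -0.122]},
    {"slide": [-0.0348, 0.4317, 0], "angular": [0, 0, -0.122]},
    {"slide": [-0.0348, 0.4317, 0], "angular": [0, 0, -0.122]},
    {"slide": [-0.0348, 0.4317, 0], "angular": [0, 0, -0.122]},
    {"slide": [-0.0348, 0.4317, 0], "angular": [0, 0, -0.122]},
    {"slide": [-0.0348, 0.4317, 0], "angular": [0, 0, -0.122]},
    {"slide": [-0.0348, 0.4317, -0.07], "angular": [0, 0, -0.122]},
    {"slide": [-0.0348, 0.4317, -0.13], "angular": [0, 0, -0.122]},
    {"slide": [-0.0348, 0.4317, -0.18], "angular": [0, 0, -0.122]},
    {"slide": [-0.0348, 0.4317, -0.203], "angular": [0, 0, -0.122]},
    {"slide": [-0.0348, 0.4317, -0.203], "angular": [0, 0, -0.122]},
    {"slide": [-0.0348, 0.4317, -0.203], "angular": [0, 0, -0.122]},
  ],
)

```text
clock: 29.32
position: [437.0, 331.0, 19.0]
tcp_rot: [0.755, 0.656, 0.001, 0.0]
ft_force: [0.3, -0.4, -1.0]
gripper_width: 0.407
grip_force: 29.9
```

Call:
play_rows(
  hand=0.55,
  steps=[
    {"slide": [0, 0, 0], "angular": [0, 0, 0]},
    {"slide": [0, 0, 0], "angular": [0, 0, 0]},
    {"slide": [0, 0, 0], "angular": [0, 0, 0]},
    {"slide": [0, 0, 0.03], "angular": [0, 0, 0]},
    {"slide": [0, 0, 0.1], "angular": [0, 0, 0]},
    {"slide": [0, 0, 0.203], "angular": [0, 0, 0]},
    {"slide": [0, 0, 0.203], "angular": [0, 0, 0]},
  ],
)

```text
clock: 30.2
position: [440.3, 334.3, 147.8]
tcp_rot: [0.754, 0.657, 0.007, 0.001]
ft_force: [-0.4, 1.0, -0.2]
gripper_width: 0.551
grip_force: 0.0
```

```bash
python3 - <<'E'
from h import *
for n in ["scene","side","wrist"]:
    p=camera(n)
    for m in masks_of(p,"pot1"): print(n,round(m["confidence"],2),np.round(m["point"]),np.round(onz(p,m["point"],27)[:2]),m["pixels"].sum())
E
```

```text
scene 0.74 [245. 165.] [460. -66.] 202
scene 0.71 [374. 203.] [528. 317.] 147
scene 0.67 [233. 186.] [555. -79.] 211
scene 0.57 [381. 184.] [448. 332.] 233
side 0.69 [175. 155.] [441. 334.] 145
side 0.67 [246. 237.] [563. -86.] 363
side 0.65 [203. 239.] [464. -69.] 413
wrist 0.69 [376. 182.] [529. 321.] 2725
wrist 0.68 [258. 185.] [434. 331.] 2368
```

Call:
play_rows(
  hand=1.0,
  steps=[
    {"slide": [0.1865, -0.688, 0], "angular": [0, 0, -0.344]},
    {"slide": [0.1865, -0.688, 0], "angular": [0, 0, -0.344]},
    {"slide": [0.1865, -0.688, 0], "angular": [0, 0, -0.344]},
    {"slide": [0.1865, -0.688, 0], "angular": [0, 0, -0.344]},
    {"slide": [0.1865, -0.688, 0], "angular": [0, 0, -0.344]},
    {"slide": [0.1865, -0.688, 0], "angular": [0, 0, -0.344]},
    {"slide": [0.1865, -0.688, 0], "angular": [0, 0, -0.344]},
    {"slide": [0.1865, -0.688, 0], "angular": [0, 0, -0.344]},
    {"slide": [0.1865, -0.688, -0.07], "angular": [0, 0, -0.344]},
    {"slide": [0.1865, -0.688, -0.13], "angular": [0, 0, -0.344]},
    {"slide": [0.1865, -0.688, -0.18], "angular": [0, 0, -0.344]},
    {"slide": [0.1865, -0.688, -0.2], "angular": [0, 0, -0.344]},
    {"slide": [0.1865, -0.688, -0.2], "angular": [0, 0, -0.344]},
    {"slide": [0.1865, -0.688, -0.2], "angular": [0, 0, -0.344]},
  ],
)

```text
clock: 32.25
position: [549.1, -81.3, 21.2]
tcp_rot: [0.902, 0.432, 0.001, 0.001]
ft_force: [-0.0, -0.2, 0.5]
gripper_width: 1.0
grip_force: 0.0
```

Call:
play_rows(
  hand=0.25,
  steps=[
    {"slide": [0, 0, 0], "angular": [0, 0, 0]},
    {"slide": [0, 0, 0], "angular": [0, 0, 0]},
    {"slide": [0, 0, 0], "angular": [0, 0, 0]},
    {"slide": [0, 0, 0], "angular": [0, 0, 0]},
    {"slide": [0, 0, 0], "angular": [0, 0, 0]},
    {"slide": [0, 0, 0], "angular": [0, 0, 0]},
    {"slide": [0, 0, 0.03], "angular": [0, 0, 0]},
    {"slide": [0, 0, 0.1], "angular": [0, 0, 0]},
    {"slide": [0, 0, 0.2], "angular": [0, 0, 0]},
    {"slide": [0, 0, 0.2], "angular": [0, 0, 0]},
  ],
)

```text
clock: 33.5
position: [552.9, -82.4, 147.5]
tcp_rot: [0.902, 0.431, 0.005, 0.004]
ft_force: [0.9, 0.4, -0.7]
gripper_width: 0.405
grip_force: 30.0
```

Call:
play_rows(
  steps=[
    {"slide": [-0.0395, 0.5805, 0], "angular": [0, 0, 0.344]},
    {"slide": [-0.0395, 0.5805, 0], "angular": [0, 0, 0.344]},
    {"slide": [-0.0395, 0.5805, 0], "angular": [0, 0, 0.344]},
    {"slide": [-0.0395, 0.5805, 0], "angular": [0, 0, 0.344]},
    {"slide": [-0.0395, 0.5805, 0], "angular": [0, 0, 0.344]},
    {"slide": [-0.0395, 0.5805, 0], "angular": [0, 0, 0.344]},
    {"slide": [-0.0395, 0.5805, 0], "angular": [0, 0, 0.344]},
    {"slide": [-0.0395, 0.5805, 0], "angular": [0, 0, 0.344]},
    {"slide": [-0.0395, 0.5805, -0.07], "angular": [0, 0, 0.344]},
    {"slide": [-0.0395, 0.5805, -0.13], "angular": [0, 0, 0.344]},
    {"slide": [-0.0395, 0.5805, -0.18], "angular": [0, 0, 0.344]},
    {"slide": [-0.0395, 0.5805, -0.203], "angular": [0, 0, 0.344]},
    {"slide": [-0.0395, 0.5805, -0.203], "angular": [0, 0, 0.344]},
    {"slide": [-0.0395, 0.5805, -0.203], "angular": [0, 0, 0.344]},
  ],
)

```text
clock: 35.25
position: [525.3, 266.6, 19.2]
tcp_rot: [0.754, 0.656, 0.001, 0.0]
ft_force: [0.8, 0.4, -0.5]
gripper_width: 0.405
grip_force: 30.0
```

Call:
play_rows(
  hand=0.55,
  steps=[
    {"slide": [0, 0, 0], "angular": [0, 0, 0]},
    {"slide": [0, 0, 0], "angular": [0, 0, 0]},
    {"slide": [0, 0, 0], "angular": [0, 0, 0]},
    {"slide": [0, 0, 0.03], "angular": [0, 0, 0]},
    {"slide": [0, 0, 0.1], "angular": [0, 0, 0]},
    {"slide": [0, 0, 0.203], "angular": [0, 0, 0]},
    {"slide": [0, 0, 0.203], "angular": [0, 0, 0]},
  ],
)

```text
clock: 36.12
position: [529.0, 269.1, 148.2]
tcp_rot: [0.754, 0.657, 0.007, 0.002]
ft_force: [0.1, 1.4, 0.3]
gripper_width: 0.547
grip_force: 0.0
```

```bash
python3 - <<'E'
from h import *
for n in ["scene","side","wrist"]:
    p=camera(n)
    for m in masks_of(p,"pot1"): print(n,round(m["confidence"],2),np.round(m["point"]),np.round(onz(p,m["point"],27)[:2]),m["pixels"].sum())
E
```

```text
scene 0.68 [360. 197.] [515. 277.] 129
scene 0.55 [380. 183.] [446. 330.] 231
scene 0.55 [374. 204.] [532. 315.] 148
scene 0.53 [245. 162.] [451. -69.] 191
side 0.68 [176. 152.] [445. 351.] 144
side 0.63 [201. 238.] [460. -65.] 391
wrist 0.87 [135. 118.] [436. 332.] 2999
wrist 0.8 [264. 182.] [527. 269.] 2324
wrist 0.68 [259. 121.] [530. 317.] 2427
```

Call:
play_rows(
  hand=1.0,
  steps=[
    {"slide": [-0.1222, -0.548, 0], "angular": [0, 0, -0.4]},
    {"slide": [-0.1222, -0.548, 0], "angular": [0, 0, -0.4]},
    {"slide": [-0.1222, -0.548, 0], "angular": [0, 0, -0.4]},
    {"slide": [-0.1222, -0.548, 0], "angular": [0, 0, -0.4]},
    {"slide": [-0.1222, -0.548, 0], "angular": [0, 0, -0.4]},
    {"slide": [-0.1222, -0.548, 0], "angular": [0, 0, -0.4]},
    {"slide": [-0.1222, -0.548, 0], "angular": [0, 0, -0.4]},
    {"slide": [-0.1222, -0.548, -0.07], "angular": [0, 0, -0.4]},
    {"slide": [-0.1222, -0.548, -0.13], "angular": [0, 0, -0.4]},
    {"slide": [-0.1222, -0.548, -0.18], "angular": [0, 0, -0.4]},
    {"slide": [-0.1222, -0.548, -0.2], "angular": [0, 0, -0.4]},
    {"slide": [-0.1222, -0.548, -0.2], "angular": [0, 0, -0.4]},
    {"slide": [-0.1222, -0.548, -0.2], "angular": [0, 0, -0.4]},
  ],
)

```text
clock: 38.05
position: [452.2, -61.8, 21.1]
tcp_rot: [0.92, 0.392, 0.001, 0.0]
ft_force: [0.1, -0.0, -0.4]
gripper_width: 1.001
grip_force: 0.0
```

Call:
play_rows(
  hand=0.25,
  steps=[
    {"slide": [0, 0, 0], "angular": [0, 0, 0]},
    {"slide": [0, 0, 0], "angular": [0, 0, 0]},
    {"slide": [0, 0, 0], "angular": [0, 0, 0]},
    {"slide": [0, 0, 0], "angular": [0, 0, 0]},
    {"slide": [0, 0, 0], "angular": [0, 0, 0]},
    {"slide": [0, 0, 0], "angular": [0, 0, 0]},
    {"slide": [0, 0, 0.03], "angular": [0, 0, 0]},
    {"slide": [0, 0, 0.1], "angular": [0, 0, 0]},
    {"slide": [0, 0, 0.2], "angular": [0, 0, 0]},
    {"slide": [0, 0, 0.2], "angular": [0, 0, 0]},
  ],
)

```text
clock: 39.3
position: [455.2, -62.7, 145.2]
tcp_rot: [0.92, 0.391, 0.004, 0.003]
ft_force: [0.2, 0.2, -1.4]
gripper_width: 0.409
grip_force: 29.7
```

Call:
play_rows(
  steps=[
    {"slide": [-0.0365, 0.5697, 0], "angular": [0, 0, 0.4]},
    {"slide": [-0.0365, 0.5697, 0], "angular": [0, 0, 0.4]},
    {"slide": [-0.0365, 0.5697, 0], "angular": [0, 0, 0.4]},
    {"slide": [-0.0365, 0.5697, 0], "angular": [0, 0, 0.4]},
    {"slide": [-0.0365, 0.5697, 0], "angular": [0, 0, 0.4]},
    {"slide": [-0.0365, 0.5697, 0], "angular": [0, 0, 0.4]},
    {"slide": [-0.0365, 0.5697, 0], "angular": [0, 0, 0.4]},
    {"slide": [-0.0365, 0.5697, 0], "angular": [0, 0, 0.4]},
    {"slide": [-0.0365, 0.5697, -0.07], "angular": [0, 0, 0.4]},
    {"slide": [-0.0365, 0.5697, -0.13], "angular": [0, 0, 0.4]},
    {"slide": [-0.0365, 0.5697, -0.18], "angular": [0, 0, 0.4]},
    {"slide": [-0.0365, 0.5697, -0.203], "angular": [0, 0, 0.4]},
    {"slide": [-0.0365, 0.5697, -0.203], "angular": [0, 0, 0.4]},
    {"slide": [-0.0365, 0.5697, -0.203], "angular": [0, 0, 0.4]},
  ],
)

```text
clock: 41.05
position: [430.0, 279.8, 19.1]
tcp_rot: [0.754, 0.656, 0.001, 0.0]
ft_force: [0.1, -0.2, -1.1]
gripper_width: 0.405
grip_force: 29.8
```

Call:
play_rows(
  hand=0.55,
  steps=[
    {"slide": [0, 0, 0], "angular": [0, 0, 0]},
    {"slide": [0, 0, 0], "angular": [0, 0, 0]},
    {"slide": [0, 0, 0], "angular": [0, 0, 0]},
    {"slide": [0, 0, 0.03], "angular": [0, 0, 0]},
    {"slide": [0, 0, 0.1], "angular": [0, 0, 0]},
    {"slide": [0, 0, 0.203], "angular": [0, 0, 0]},
    {"slide": [0, 0, 0.203], "angular": [0, 0, 0]},
  ],
)

```text
clock: 41.92
position: [433.4, 282.5, 147.5]
tcp_rot: [0.754, 0.657, 0.007, 0.001]
ft_force: [-0.1, 0.3, -0.6]
gripper_width: 0.549
grip_force: 0.0
```

Call:
play_rows(
  hand=0.0,
  steps=[
    {"slide": [0, 0, 0.2667], "angular": [0, 0, 0]},
    {"slide": [0, 0, 0.2667], "angular": [0, 0, 0]},
    {"slide": [0, 0, 0.2667], "angular": [0, 0, 0]},
    {"slide": [0.2228, 0.301, 0.2667], "angular": [0, 0, 1]},
    {"slide": [0.2228, 0.301, 0.2667], "angular": [0, 0, 1]},
    {"slide": [0.2228, 0.301, 0.2667], "angular": [0, 0, 1]},
    {"slide": [0.2228, 0.301, 0.2667], "angular": [0, 0, 1]},
    {"slide": [0.2228, 0.301, 0.2667], "angular": [0, 0, 1]},
    {"slide": [0.2228, 0.301, 0.2667], "angular": [0, 0, 1]},
    {"slide": [0.2228, 0.301, 0.2667], "angular": [0, 0, 1]},
    {"slide": [0.2228, 0.301, 0.2667], "angular": [0, 0, 1]},
    {"slide": [0.2228, 0.301, 0.2667], "angular": [0, 0, 1]},
    {"slide": [0.2228, 0.301, 0.2667], "angular": [0, 0, 1]},
    {"slide": [0.2228, 0.301, 0.2667], "angular": [0, 0, 1]},
  ],
)

```text
clock: 43.68
position: [562.6, 460.4, 299.8]
tcp_rot: [0.07, 0.998, -0.0, -0.0]
ft_force: [0.0, 0.5, -0.1]
gripper_width: 0.005
grip_force: 0.0
```

```bash
python3 - <<'E'
from h import *
ps={n:camera(n) for n in ["scene","side"]}
for n,p in ps.items():
    for k,z in [("pot1",27),("cap1",15)]:
        for m in masks_of(p,k): print(n,k,round(m["confidence"],2),np.round(onz(p,m["point"],z)[:2]),m["pixels"].sum())
a=cv2.resize(ps["scene"]["image"][70:270,130:460],(660,400));b=cv2.resize(ps["side"]["image"][60:360,80:400],(427,400))
cv2.imwrite("pics/s2.png",cv2.resize(np.hstack([a,b]),(800,294),interpolation=cv2.INTER_AREA)[:,:,::-1])
u=np.array([.135,.991,0]);v=np.array([.991,-.135,0]);c=np.array([481,305,0])
p=ps["scene"]
q=[proj(p,c+(70+r*.323)*u+w*v+[0,0,66+r*.946]) for r,w in ((0,-100),(0,100),(140,100),(140,-100))];print(np.round(q))
for m in masks_of(p,"lid")[:1]: 
    h=cv2.approxPolyDP(cv2.convexHull(np.argwhere(m["pixels"])[:,::-1].astype(np.int32)),4,True);print(m["confidence"],h.reshape(-1,2).tolist())
E
```

```text
scene pot1 0.61 [448. 320.] 221
scene pot1 0.47 [442. 274.] 222
scene pot1 0.45 [528. 313.] 138
scene cap1 0.65 [ 476. -251.] 108
scene cap1 0.51 [ 561. -228.] 146
scene cap1 0.5 [ 553. -313.] 144
side pot1 0.39 [444. 364.] 66
side cap1 0.88 [ 559. -317.] 365
side cap1 0.78 [ 540. -255.] 332
side cap1 0.52 [ 473. -257.] 315
[[405. 164.]
 [394. 213.]
 [427. 180.]
 [435. 130.]]
0.63 [[428, 130], [437, 168], [395, 212], [405, 164]]
```

View pics/s2.png

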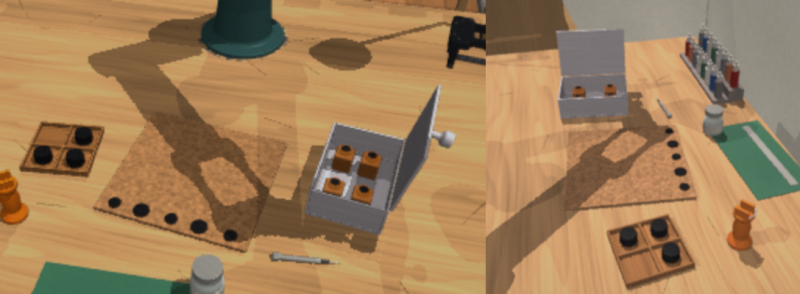

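Both views show four pots in the tin at (355,170) and three caps in separate compartments at (60,150), with the lid still open. Now I'll push the lid shut from behind.

Call:
play_rows(
  steps=[
    {"slide": [0, 0, -0.1], "angular": [0, 0, 0]},
    {"slide": [0, 0, -0.18], "angular": [0, 0, 0]},
    {"slide": [0, 0, -0.215], "angular": [0, 0, 0]},
    {"slide": [0, 0, -0.215], "angular": [0, 0, 0]},
    {"slide": [-0.0054, -0.04, -0.215], "angular": [0, 0, 0]},
    {"slide": [-0.0108, -0.08, -0.215], "angular": [0, 0, 0]},
    {"slide": [-0.0136, -0.1, -0.215], "angular": [0, 0, 0]},
    {"slide": [-0.0161, -0.1181, -0.215], "angular": [0, 0, 0]},
    {"slide": [-0.0192, -0.1408, -0.217], "angular": [0, 0, 0]},
    {"slide": [-0.0223, -0.1635, -0.2185], "angular": [0, 0, 0]},
    {"slide": [-0.0252, -0.185, -0.226], "angular": [0, 0, 0]},
    {"slide": [-0.0281, -0.2065, -0.2335], "angular": [0, 0, 0]},
    {"slide": [-0.0307, -0.225, -0.246], "angular": [0, 0, 0]},
    {"slide": [-0.0332, -0.2436, -0.2593], "angular": [0, 0, 0]},
  ],
)

```text
clock: 45.78
position: [542.6, 313.4, 143.7]
tcp_rot: [0.069, 0.998, -0.0, -0.0]
ft_force: [0.1, 1.4, -0.1]
gripper_width: 0.002
grip_force: 0.5
```

```bash
python3 - <<'E'
from h import *
p=camera("side");s=observe();print(s["position"],s["ft_force"],s["wrist_torque"])
q=camera("scene");a=cv2.resize(q["image"][60:260,270:470],(400,400));b=cv2.resize(p["image"][40:240,100:300],(400,400))
cv2.imwrite("pics/s3.png",np.hstack([a,b])[:,:,::-1])
E
```

```text
[541.63547032 311.7585529  142.21105902] [-0.43030559 -1.42200762 -0.17575701] [ 0.06355273 -0.19987848 -0.00656286]
```

View pics/s3.png

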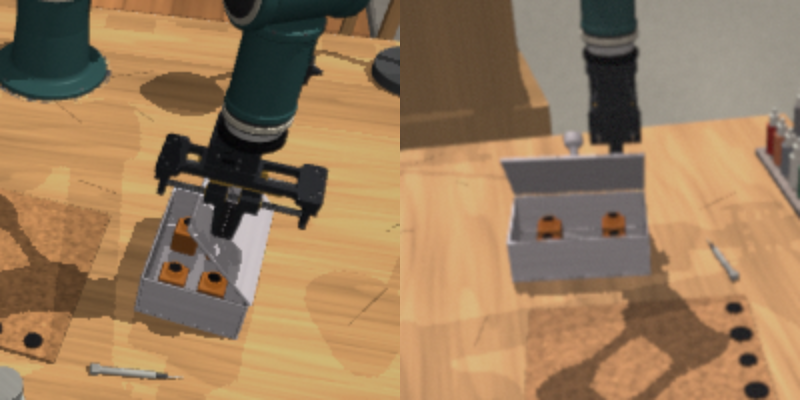

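The lid is about halfway down, with the finger on its outer face and little force. I'll continue along the arc.

Call:
play_rows(
  steps=[
    {"slide": [-0.002, -0.015, -0.0165], "angular": [0, 0, 0]},
    {"slide": [-0.004, -0.0298, -0.0347], "angular": [0, 0, 0]},
    {"slide": [-0.0054, -0.04, -0.055], "angular": [0, 0, 0]},
    {"slide": [-0.0066, -0.0487, -0.0758], "angular": [0, 0, 0]},
    {"slide": [-0.0075, -0.0553, -0.099], "angular": [0, 0, 0]},
    {"slide": [-0.0079, -0.0578, -0.112], "angular": [0, 0, 0]},
    {"slide": [-0.0079, -0.0578, -0.1205], "angular": [0, 0, 0]},
    {"slide": [-0.0079, -0.0578, -0.1225], "angular": [0, 0, 0]},
    {"slide": [-0.0079, -0.0578, -0.1225], "angular": [0, 0, 0]},
    {"slide": [-0.0079, -0.0578, -0.1225], "angular": [0, 0, 0]},
  ],
)

```text
clock: 47.12
position: [537.6, 279.2, 72.8]
tcp_rot: [0.069, 0.998, -0.001, -0.001]
ft_force: [-6.6, -5.3, 11.9]
gripper_width: 0.006
grip_force: 6.1
```

Call:
play_rows(
  steps=[
    {"slide": [0, 0, -0.0025], "angular": [0, 0, 0]},
    {"slide": [0, 0, -0.0025], "angular": [0, 0, 0]},
    {"slide": [0, 0, -0.0025], "angular": [0, 0, 0]},
  ],
)

```text
clock: 47.5
position: [537.6, 279.2, 72.7]
tcp_rot: [0.069, 0.998, -0.001, -0.001]
ft_force: [-9.7, -5.9, 20.4]
gripper_width: 0.002
grip_force: 9.9
```

Call:
play_rows(
  steps=[
    {"slide": [0, 0, 0.05], "angular": [0, 0, 0]},
    {"slide": [0, 0, 0.15], "angular": [0, 0, 0]},
    {"slide": [0, 0, 0.25], "angular": [0, 0, 0]},
    {"slide": [0, 0, 0.35], "angular": [0, 0, 0]},
    {"slide": [0, -0.3, 0.4], "angular": [0, 0, 0]},
    {"slide": [0, -0.3, 0.4], "angular": [0, 0, 0]},
    {"slide": [0, -0.3, 0.4], "angular": [0, 0, 0]},
    {"slide": [0, -0.3, 0.4], "angular": [0, 0, 0]},
    {"slide": [0, -0.3, 0.4], "angular": [0, 0, 0]},
    {"slide": [0, -0.3, 0.4], "angular": [0, 0, 0]},
  ],
)

```text
clock: 48.75
position: [538.0, 100.9, 308.9]
tcp_rot: [0.068, 0.998, 0.0, -0.0]
ft_force: [0.0, -0.4, 0.3]
gripper_width: 0.007
grip_force: 0.0
```

```bash
python3 - <<'E'
from h import *
p=camera("side");s=observe();print(s["position"],s["ft_force"])
q=camera("scene");a=cv2.resize(q["image"][110:260,290:440],(400,400));b=cv2.resize(p["image"][40:240,100:300],(400,400))
cv2.imwrite("pics/s4.png",np.hstack([a,b])[:,:,::-1])
u=np.array([.135,.991,0]);v=np.array([.991,-.135,0]);c=np.array([481,305,0])
for n,k in (("scene",q),("side",p)):
    for th in (0,.08,.16): print(n,th,np.round([proj(k,c+(70-140*np.cos(th))*u+w*v+[0,0,72+140*np.sin(th)]) for w in (-100,100)],1).tolist())
E
```

```text
[537.91887506 100.99795645 308.9187855 ] [ 0.41806428 -0.89789335 -0.29994001]
scene 0 [[356.3, 150.5], [339.8, 196.8]]
scene 0.08 [[357.1, 147.6], [340.6, 193.9]]
scene 0.16 [[358.2, 144.8], [341.7, 191.0]]
side 0 [[152.0, 159.1], [223.7, 155.4]]
side 0.08 [[151.5, 155.5], [223.5, 151.9]]
side 0.16 [[151.0, 151.8], [223.4, 148.2]]
```

View pics/s4.png

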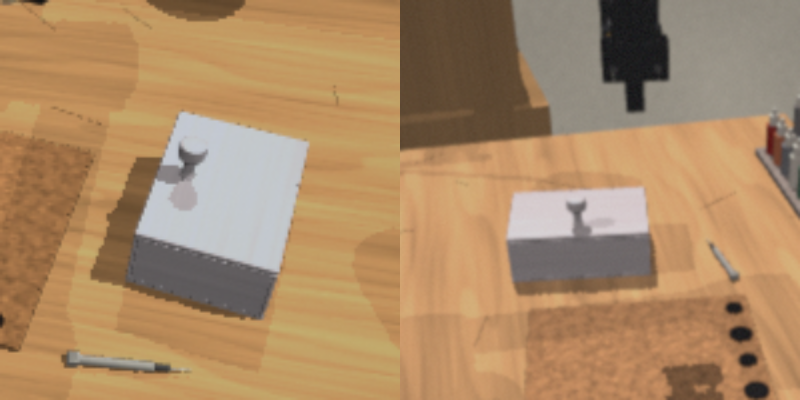

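The lid lies flat on the rim: its edge is at scene (357,152) and (340,198), which matches an angle of 0. The caps and bystanders were in place in the last overview. Handing in.

```bash
python3 -c "
from bench import sign_off; print(sign_off())"
```

```text
the job is handed in; nothing more can be done
None
```

The job is handed in at about 49 s on the robot's clock: all three caps lie in their own tray compartments, all four pots are in the tin, and the lid is shut; no verdict came back.

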